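Clamp a round pressure flask down in the sprung ring cradle

ROBOT

A 7-joint arm with a two-finger parallel gripper is mounted at the origin on a cart in front of the work surface, level with it; the furniture and walls round the work are solid. World frame = base frame: x ahead of the robot, y to its left, z up, the work surface at z = 0. Lengths are in m, angles in rad, forces in N, time in s.
With the tool pointing down it reaches from about 0.4 to 0.85 m from the base axis. Payload 4.5 kg.
Tool frame: the origin (TCP) lies between the finger pads; the fingertips stand 17 mm ahead of it and the grasp point (between the pads) lies 2 mm behind it; z points along the fingers, y is the line along which they close (so a half turn about z gives the same grasp; the last joint's range is limited). The gripper opens to 88 mm and grips with 3 to 60 N. Pads are 18 mm wide; open, the fingers measure 123 mm over their backs; the gripper's body (75 mm by 187 mm) begins 45 mm behind the grasp point.
Start: joints at [1.239, 0.689, -0.195, 1.565, 0.157, 0.902, -0.215], TCP at [0.224, -0.584, 0.256] pointing down, gripper open.
Joint ranges: [-3.01, 3.01], [-0.46, 2.08], [-1.47, 1.51], [0.13, 2.56], [-1, 4.14], [0.04, 2.09], [-2.66, 2.66]. Speed limits (rad/s): [2.57, 2.57, 3.14, 3.14, 3.14, 3.14, 3.14].

INTERFACE

Orientations are given as a unit quaternion [x, y, z, w].
In Python, from plant import env, capture, calibration, workorder, regions_of gives the robot as it stands.
- The arm moves only by the shell command python3 -m jog 'ROWS' [OPENING] [FORCE]. ROWS is a JSON list of rows, 1 to 10 of them, each of 4 numbers: dx, dy, dz in m, then a turn about the tool's z in rad; each row shifts and turns the commanded pose from where the row before left it, along the tool's axes as they then stand; what a row does not reach is not made up. A row lasts 1/12 s, in which the tool goes at most 0.0417 m and 0.125 rad, less where a joint would pass 70% of its speed; a pose out of reach is approached as far as the arm can. OPENING is the finger opening in m, set as the command begins (- or left out keeps the last). The fingers move at their own pace and stop on an object; FORCE is the grip in N (left out, the last holds). Time passes only in rows, so rows that do not move let the fingers close. It prints the time, the measured TCP pose, the force, the opening and the grip force at its end.
- env.state(): the state, without advancing time (a new reading comes with each control period).
- capture(name): name is "scene" or "top" or "wrist"; returns (picture, depth): 384x512x3 uint8, red, green, blue; 384x512 float32, m along the optical axis (not along the pixel's ray), 0 where there is no reading.
- calibration(name): a dict with "camera_matrix" (3x3 intrinsics, pixels), "dist" ([k1, k2, p1, p2, k3] as OpenCV has them; the pictures are not rectified), "xyz" and "orientation" of the camera in the world. Camera axes: x right, y down, z forward; pixel columns grow to the right and rows downward; lengths in m; the calibration is good to about 2 mm. A picture is of the moment at which its call begins: read the wrist's pose just before it. calibration takes no time and is no camera call; for the wrist camera it gives the pose at the moment of the call.
- workorder.job_done(): hands the job in; it is judged then, once.
Trained networks look in the newest picture that a camera, given by its name, has taken for a name from the list of things; names that differ only in an ending like _2 or _b are one class to them, and where a whole thing is asked for, a point or a joint stands for the part that bears it (a point fixed in the world has none). Each returns a list of dicts, best first, with "p" (0 to 1); they miss things now and then, are a little off and sometimes report something else, mostly with a low value. They report only what shows in the picture. A call takes as long as a camera call. They do not tell look-alikes from the thing itself.
- regions_of(camera, query): "pixels" (384x512 bool, what is visible of it) and "rect" ([centre column, centre row, width, height] in pixels, round what is visible of it).
The state is a dict: "t": time; "q": joint angles; "joint_velocities": joint speeds; "tau": joint torques, N m; "tcp_pos": TCP position; "tool_rot": TCP orientation; "ft_force": force on the tool from outside, world axes, zero at the start; "torque": the same for the moment, N m; "width": finger opening in m; "grip_force": force on a finger pad.
Only numpy, scipy, OpenCV 4.12 (cv2) and the standard library are available. Lean on these libraries where they do the work, as an engineer would, in place of code of your own. Each camera call takes 0.05 s, during which the arm holds its last target. There are 200 camera calls.

TASK

Nest the middle-sized of the three aluminium cups (the larger of the two that stand on the case top) concentrically in the large cup that already sits in the sprung ring cradle, until its shoulder rests on the large cup's rim, and let go of it. Then set the round flask upright, ball down, on the rim of that nested cup, press it straight down until the sprung ring is right down on its stops, and keep hold of it: the program finishes while the hand still holds the flask down with the spring fully compressed. Leave the small cup and the other things lying about where they are.

Things in the scene. Friction and masses are not known exactly. Their poses are not given: they have to be found in the camera images.
- cradle: sprung ring cradle, fixed to the case top: dark base plate 130x130x10 mm, three sprung guide posts with nuts (tops at z 62 mm), three stop studs, steel ring 120 mm outside, 76 mm bore, 10 mm thick, upper face at z = 56 mm when up. Origin: centre of the plate's underside, z up.
- ring_seat (a point): centre of the ring's bore at its upper face; z up. It moves down with the ring.
- ring (a joint): how far the sprung ring is pressed down, m: 0 = up, 0.018 = on the stop studs. About 9 N on the ring starts it and 17 N brings it to the stop, weights on it included (cups and flask weigh 5 to 7 N and do not move it by themselves). It springs back when let go.
- cup_large: aluminium reducing cup, upright, open top: spigot 72 mm dia, z 0-22 mm (chamfered foot), under a wider rim band 86 mm dia, z 22-46 mm; bore 58 mm, floor 4 mm. Origin: centre of its underside. 0.15 kg. Starts seated in the cradle, shoulder (z 22) on the ring's upper face, rim 80 mm above the case top.
- cup_medium: aluminium reducing cup, upright, open top: spigot 54 mm dia, z 0-22 mm (chamfered foot), under a wider rim band 66 mm dia, z 22-46 mm; bore 44 mm, floor 4 mm. Origin: centre of its underside. 0.12 kg. The larger of the two on the case top; grip across the band. Fits the large bore with 2 mm play all round; nested, shoulder on the large rim, origin 24 mm above the large cup's.
- cup_small: aluminium reducing cup, upright, open top: spigot 38 mm dia, z 0-22 mm (chamfered foot), under a wider rim band 50 mm dia, z 22-46 mm; bore 28 mm, floor 4 mm. Origin: centre of its underside. 0.08 kg. The smaller of the two cups on the case top; not needed. The two change places.
- flask: grey round steel flask, upright: ball 64 mm dia centred 29 mm above its flat foot (27 mm wide); plain round neck 26 mm dia, z 58-88 mm, to grip from above. Origin: centre of the foot, z up. About 0.3 kg. On the medium cup's rim it centres itself, foot 9 mm below the rim (origin 37 mm above that cup's).
- spanner: open/ring combination spanner, 192 mm long (its y axis), 8 mm thick, lying flat in front of the cradle; origin under its middle. Bystander.
- nipple: brass threaded nipple, 37x29x26 mm, between cradle and flask; origin under its middle. Bystander.
- tape_roll: small dark roll of tape lying flat, 53 mm across, 19 mm high; origin under its middle. Bystander.
Mind the look-alikes: they are no part of the job. Leave any yellow look-alike of the cup_medium alone.

How it is judged:
By the outcome, as a careful person would: the job done as asked, in the order asked, and still so for the second after the job is handed in, while the arm keeps its last pose, push and grip.
It also fails if it takes over 59 s, if anything falls off the work surface, if the arm or the gripper's body presses on something with over 40 N, if the wrist force passes 120 N, or if a joint passes its speed limit or range.

## Working session

There is one attempt and no reset: what is moved stays moved. The work goes in short steps, Python scripts to look and compute and a shell command to move; the robot and the scene stay as the last step left them, time stands still between calls to the robot, and variables do not carry over. Pictures are saved under pics/ and viewed, at most 10 in all, crops included, and the job is handed in when it is done.

```bash
ls; mkdir -p pics; cat > h.py <<'E'
import numpy as np, cv2
from plant import env, capture, calibration, workorder, regions_of
from scipy.spatial.transform import Rotation as R
def cloud(name,depth,cal):
    K=np.array(cal["camera_matrix"]);d=np.array(cal["dist"])
    v,u=np.mgrid[0:384,0:512]
    p=cv2.undistortPoints(np.stack([u.ravel(),v.ravel()],1).astype(np.float64)[:,None],K,d)[:,0]
    z=depth.ravel()
    P=np.c_[p*z[:,None],z]
    W=P@R.from_quat(cal["orientation"]).as_matrix().T+np.array(cal["xyz"])
    W[z==0]=np.nan
    return W.reshape(384,512,3)
E
python3 - <<'E'
from h import *
s=env.state();print({k:np.round(v,3) for k,v in s.items()})
ims=[]
for n in("scene","top"):
    c=calibration(n);im,d=capture(n);W=cloud(n,d,c);np.save(f"pics/{n}.npy",W);ims.append(im)
    print(n,np.round(c["xyz"],3),np.round(R.from_quat(c["orientation"]).as_matrix()[:,2],2))
    for q in("cradle","cup_large","cup_medium","cup_small","flask","nipple","spanner","tape_roll"):
        for r in regions_of(n,q)[:3]:
            w=W[r["pixels"]];w=w[~np.isnan(w[:,0])]
            if len(w):print(q,round(r["p"],2),np.round(r["rect"]),np.round(np.percentile(w,[2,50,98],axis=0),3).tolist())
cv2.imwrite("pics/a.png",cv2.resize(ims[0],(800,600))[:,:,::-1]);cv2.imwrite("pics/b.png",cv2.resize(ims[1],(800,600))[:,:,::-1])
E
```

```text
pics
{'t': np.float64(0.0), 'q': array([ 1.239,  0.69 , -0.195,  1.566,  0.157,  0.902, -0.215]), 'joint_velocities': array([ 0.   ,  0.   ,  0.002, -0.001,  0.002, -0.002, -0.001]), 'tau': array([-0.0000e+00, -5.2755e+01, -1.2670e+00, -1.5343e+01, -5.3000e-02,
        7.0000e-03,  0.0000e+00]), 'tcp_pos': array([ 0.223, -0.583,  0.255]), 'tool_rot': array([ 0.983,  0.182, -0.   , -0.001]), 'ft_force': array([-0.061, -0.41 , -0.741]), 'torque': array([ 0.022, -0.022, -0.057]), 'grip_force': np.float64(0.0), 'width': np.float64(0.088)}
scene [-0.079  0.399  0.796] [ 0.6  -0.35 -0.72]
cradle 0.85 [246. 196.  75.  51.] [[0.513, -0.045, 0.002], [0.552, 0.053, 0.012], [0.626, 0.1, 0.06]]
cup_large 0.91 [247. 175.  38.  32.] [[0.546, -0.009, 0.038], [0.594, 0.024, 0.075], [0.624, 0.069, 0.083]]
cup_large 0.49 [141. 294.  22.  27.] [[0.413, 0.323, 0.001], [0.436, 0.345, 0.016], [0.461, 0.368, 0.021]]
cup_medium 0.97 [173. 232.  33.  31.] [[0.51, 0.199, 0.0], [0.544, 0.234, 0.038], [0.575, 0.265, 0.049]]
cup_medium 0.89 [325. 188.  28.  34.] [[0.462, -0.162, -0.001], [0.492, -0.128, 0.037], 
[... 1373 characters left out ...]
19.] [[0.466, -0.26, -0.001], [0.491, -0.239, 0.043], [0.514, -0.212, 0.05]]
flask 0.7 [145. 148.  20.  26.] [[0.591, 0.303, 0.028], [0.613, 0.323, 0.052], [0.646, 0.357, 0.09]]
nipple 0.54 [145. 149.  21.  26.] [[0.591, 0.303, 0.029], [0.613, 0.323, 0.052], [0.646, 0.356, 0.09]]
nipple 0.42 [207. 152.  11.  17.] [[0.6, 0.157, 0.005], [0.617, 0.167, 0.02], [0.638, 0.181, 0.028]]
spanner 0.67 [267. 230.  56.  10.] [[0.411, -0.075, 0.001], [0.418, -0.008, 0.005], [0.426, 0.074, 0.009]]
spanner 0.56 [257. 165.  58.  55.] [[0.513, -0.044, 0.004], [0.56, 0.029, 0.051], [0.661, 0.097, 0.061]]
tape_roll 0.71 [136. 217.  25.  18.] [[0.415, 0.318, 0.001], [0.439, 0.342, 0.016], [0.462, 0.365, 0.022]]
```

View pics/a.png

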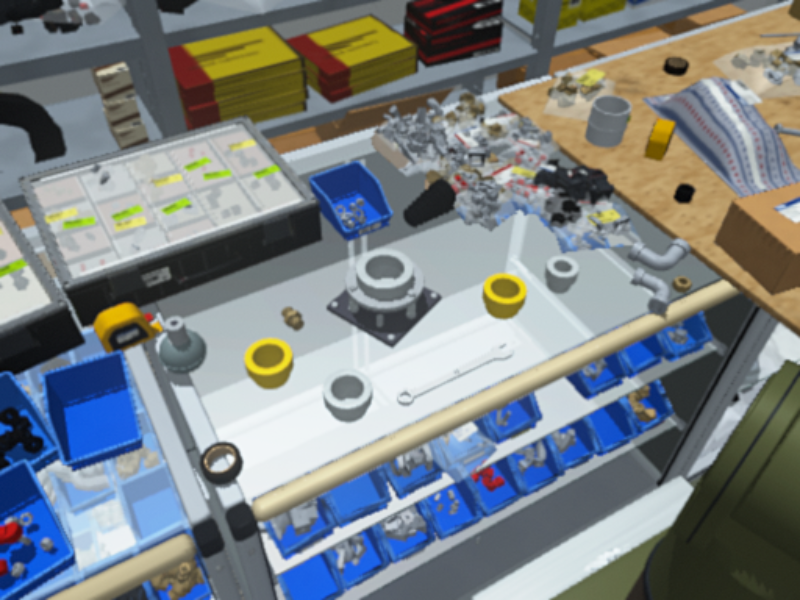

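View pics/b.png

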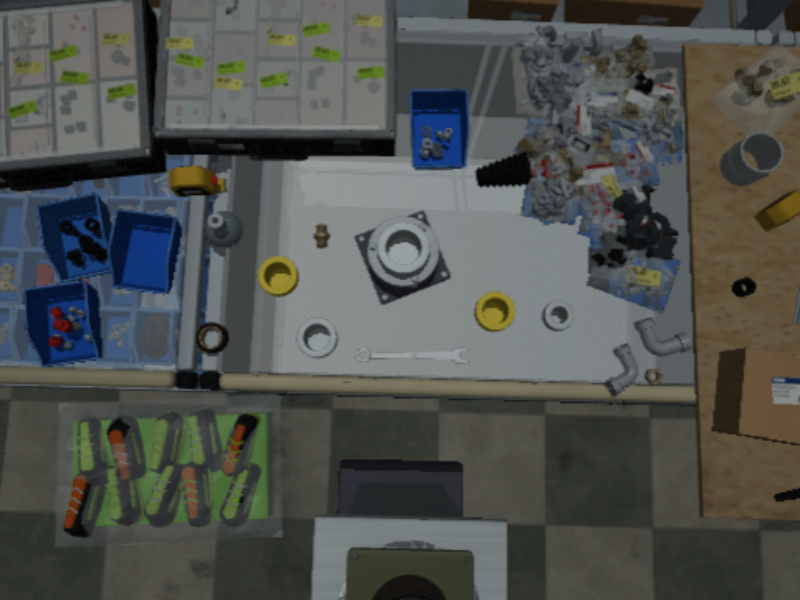

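The scene shows the grey medium cup at about (347,395) in the first view and the small grey cup at (562,272). The two yellow look-alikes are at (268,360) and (504,295), the flask at (180,345), and the large cup in the cradle at (385,272). Next I'll fit the circles and check the surrounding heights.

```bash
cat >> h.py <<'E'
from scipy.optimize import least_squares
def rim(W,c,zlo,zhi,rad,win):
    """annulus centre: rim-top points, robust fit to hull of outer edge"""
    P=W.reshape(-1,3);P=P[~np.isnan(P[:,0])]
    m=(P[:,2]>zlo)&(P[:,2]<zhi)&(np.hypot(P[:,0]-c[0],P[:,1]-c[1])<win)
    Q=P[m]
    (x,y),r=cv2.minEnclosingCircle(Q[:,:2].astype(np.float32))
    h=cv2.convexHull(Q[:,:2].astype(np.float32))[:,0]
    s=least_squares(lambda p:np.hypot(h[:,0]-p[0],h[:,1]-p[1])-p[2],[x,y,r],loss="soft_l1",f_scale=.001).x
    return len(Q),np.round([x,y,r],4),np.round(s,4),round(float(np.median(Q[:,2])),4)
E
python3 - <<'E'
from h import *
for n in("scene","top"):
    W=np.load(f"pics/{n}.npy");print(n)
    print("med",rim(W,(.44,.165),.043,.053,.033,.042))
    print("large",rim(W,(.588,.027),.076,.088,.043,.055))
    print("neck",rim(W,(.62,.33),.075,.1,.013,.06))
    print("ball",rim(W,(.62,.33),.02,.04,.032,.06))
W=np.concatenate([np.load(f"pics/{n}.npy").reshape(-1,3) for n in("scene","top")])
W=W[~np.isnan(W[:,0])]
print("max z (cm), rows x .40-.80, cols y .1..0.5")
for x in np.arange(.36,.84,.04):
    print(round(x,2),[int(100*max(W[(abs(W[:,0]-x)<.02)&(abs(W[:,1]-y)<.02)][:,2],default=-1)) for y in np.arange(-.28,.52,.04)])
E
```

```text
scene
med (377, array([0.4398, 0.1645, 0.0333]), array([0.4401, 0.1652, 0.0324]), 0.0464)
large (468, array([0.5874, 0.027 , 0.0444]), array([0.5878, 0.0271, 0.0431]), 0.0803)
neck (137, array([0.6207, 0.3321, 0.0145]), array([0.6212, 0.3329, 0.0132]), 0.0876)
ball (203, array([0.6191, 0.3333, 0.0324]), array([0.62  , 0.3333, 0.032 ]), 0.0326)
top
med (260, array([0.4402, 0.1646, 0.0328]), array([0.4405, 0.1642, 0.0321]), 0.0458)
large (469, array([0.5881, 0.0269, 0.0429]), array([0.5881, 0.0269, 0.0423]), 0.0796)
neck (97, array([0.6212, 0.3294, 0.0134]), array([0.6208, 0.3298, 0.0127]), 0.0871)
ball (85, array([0.621 , 0.3294, 0.0332]), array([0.6216, 0.3306, 0.032 ]), 0.0335)
max z (cm), rows x .40-.80, cols y .1..0.5
0.36 [0, 0, 0, 0, 0, 0, 0, 0, 0, 0, 0, 0, 0, 0, 0, 0, 0, 0, 0, 0]
0.4 [0, 0, 0, 0, 0, 1, 0, 1, 1, 1, 0, 5, 4, 0, 0, 2, 2, 0, 0, 0]
0.44 [0, 0, 0, 0, 4, 0, 1, 0, 0, 1, 5, 5, 5, 0, 0, 2, 2, 0, 0, 0]
0.48 [0, 5, 5, 5, 5, 4, 0, 0, 0, 0, 4, 4, 4, 0, 0, 1, 1, 0, 0, 0]
0.52 [0, 5, 4, 5, 5, 4, 0, 6, 6, 5, 0, 0, 5, 4, 5, 0, 0, 4, 4, 3]
0.56 [5, 0, 0, 0, 0, 0, 6, 8, 8, 8, 0, 0, 5, 5, 4, 0, 0, 6, 0, 0]
0.6 [5, 0, 0, 0, 0, 0, 5, 8, 8, 8, 1, 3, 2, 0, 0, 9, 9, 6, 0, 3]
0.64 [5, 4, 4, 0, 0, 0, 5, 8, 8, 5, 1, 2, 0, 0, 0, 9, 8, 6, 6, 6]
0.68 [5, 7, 7, 3, 0, 0, 0, 1, 0, 0, 0, 0, 0, 0, 0, 0, 6, 6, 5, 0]
0.72 [5, 7, 6, 6, 4, 3, 0, 0, 0, 0, 0, 0, 0, 0, 0, 1, 6, 6, 8, 9]
0.76 [6, 8, 6, 6, 4, 5, 3, 4, 8, 8, 9, 8, 8, 9, 8, 8, 8, 9, 9, 8]
0.8 [7, 7, 6, 6, 0, 6, 3, 6, 8, 8, 8, 8, 8, 8, 9, 9, 8, 8, 8, 8]
```

```bash
python3 -m jog '[[0.03,-0.026,0,0],[0.03,-0.026,0,0],[0.03,-0.026,0,0],[0.03,-0.026,0,0],[0.03,-0.026,0,0],[0.03,-0.026,0,0],[0.03,-0.026,0,0],[0.03,-0.026,0,0],[0.03,-0.026,0,0],[0.03,-0.026,0,0]]' 0.088 20; cat >> h.py <<'E'
def go(x,y,z=None,yaw=None):
    s=env.state();p=np.array(s["tcp_pos"]);M=R.from_quat(s["tool_rot"])
    X=M.as_matrix()[:,0];a=np.arctan2(X[1],X[0])
    d=np.array([x,y,p[2] if z is None else z])-p
    t=M.inv().apply(d)
    print("tcp",np.round(p,4),"yaw",round(a,3),"tool delta",np.round(t,4),"len",round(np.linalg.norm(t),3),"tilt",np.round(M.as_matrix()[:,2],4),"q",np.round(s["q"],2),"t",round(float(s["t"]),2))
E
python3 -c "
from h import *
go(.4402,.1645,.2)"
```

```text
t: 1.73
tcp_pos: [0.4115, -0.2319, 0.256]
tool_rot: [0.983, 0.182, 0.0, 0.0]
ft_force: [1.3, -0.5, -0.8]
width: 0.0881
grip_force: 0.0
tcp [ 0.4115 -0.2319  0.256 ] yaw 0.366 tool delta [ 0.1685 -0.3599  0.0559] len 0.401 tilt [ 7.e-04 -4.e-04 -1.e+00] q [ 0.52  0.49 -0.16  2.01  0.13  0.64 -0.93] t 1.73
```

```bash
python3 -m jog '[[0.0168,-0.036,0.0055,0],[0.0168,-0.036,0.0055,0],[0.0168,-0.036,0.0055,0],[0.0168,-0.036,0.0055,0],[0.0168,-0.036,0.0055,0],[0.0168,-0.036,0.0055,0],[0.0168,-0.036,0.0055,0],[0.0168,-0.036,0.0055,0],[0.0168,-0.036,0.0055,0],[0.0168,-0.036,0.0055,0]]'; python3 - <<'E'
from h import *
go(.4402,.1645,.2)
c=calibration("wrist");im,d=capture("wrist");W=cloud("wrist",d,c)
print("med",rim(W,(.44,.165),.042,.053,.033,.042))
cv2.imwrite("pics/c.png",im[:,:,::-1])
E
```

```text
t: 2.57
tcp_pos: [0.4389, 0.1649, 0.2006]
tool_rot: [0.983, 0.182, 0.0, 0.0]
ft_force: [0.1, -0.6, 0.7]
width: 0.088
grip_force: 0.0
tcp [0.4389 0.1649 0.2006] yaw 0.366 tool delta [0.0011 0.0009 0.0006] len 0.002 tilt [ 7.e-04  1.e-04 -1.e+00] q [-0.43  0.58 -0.05  2.09  0.06  0.47 -1.73] t 2.57
med (1904, array([0.4417, 0.1642, 0.033 ]), array([0.4418, 0.1642, 0.0326]), 0.0453)
```

View pics/c.png

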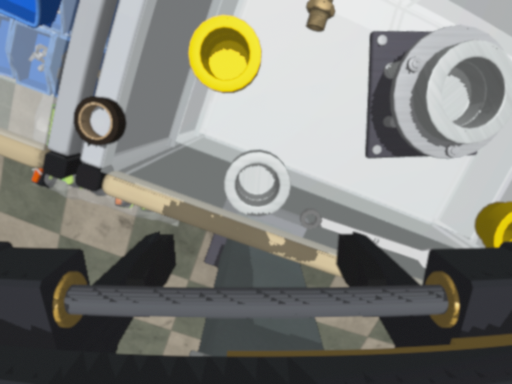

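The wrist view shows the grey cup centred at (257,181), with the spanner head at (310,216) clear of the finger line. I'll descend and grip the upper band.

```bash
python3 -m jog '[[0.002,0.001,0.03,0],[0,0,0.04,0],[0,0,0.04,0],[0,0,0.03,0],[0,0,0.0195,0],[0,0,0,0]]' && python3 -m jog '[[0,0,0,0],[0,0,0,0],[0,0,0,0],[0,0,0,0],[0,0,0,0],[0,0,0,0],[0,0,0,0],[0,0,0,0]]' 0.05 30 && python3 -c "
from h import *
go(.588,.027)"
```

```text
t: 3.12
tcp_pos: [0.4396, 0.162, 0.038]
tool_rot: [0.983, 0.182, -0.003, 0.001]
ft_force: [0.1, 0.1, -0.6]
width: 0.088
grip_force: 0.0
t: 3.78
tcp_pos: [0.4421, 0.1629, 0.0427]
tool_rot: [0.983, 0.182, 0.002, -0.0]
ft_force: [0.5, 1.3, 7.9]
width: 0.0666
grip_force: 30.0
tcp [0.4421 0.1629 0.0427] yaw 0.366 tool delta [0.0877 0.1791 0.0003] len 0.199 tilt [ 0.0029  0.0012 -1.    ] q [-0.45  0.9  -0.01  2.16  0.09  0.07 -1.75] t 3.78
```

```bash
python3 -m jog '[[0,0,-0.01,0],[0,0,-0.03,0],[0,0,-0.035,0],[0,0,-0.035,0],[0,0,-0.03,0],[0,0,-0.015,0],[0,0,0,0],[0,0,0,0]]' && python3 - <<'E'
from h import *
go(.588,.027)
c=calibration("wrist");im,d=capture("wrist");W=cloud("wrist",d,c)
print("large",rim(W,(.588,.027),.076,.088,.043,.055))
im2,d2=capture("scene");W2=cloud("scene",d2,calibration("scene"))
p=env.state()["tcp_pos"]
P=W2.reshape(-1,3);m=(np.hypot(P[:,0]-p[0],P[:,1]-p[1])<.05)&(P[:,2]>p[2]-.06)&(P[:,2]<p[2]+.03)
print(np.round(np.nanpercentile(P[m],[0,2,50,98],axis=0),3))
cv2.imwrite("pics/d.png",np.vstack([cv2.resize(im,(400,300)),cv2.resize(im2,(400,300))])[:,:,::-1])
E
```

```text
t: 4.45
tcp_pos: [0.4412, 0.1624, 0.1973]
tool_rot: [0.983, 0.182, 0.001, -0.0]
ft_force: [-1.0, 0.5, -1.5]
width: 0.0658
grip_force: 30.0
tcp [0.4412 0.1624 0.1973] yaw 0.366 tool delta [0.0886 0.179  0.0002] len 0.2 tilt [ 2.1e-03  8.0e-04 -1.0e+00] q [-0.42  0.59 -0.06  2.09  0.07  0.46 -1.73] t 4.45
large (4295, array([0.5889, 0.0264, 0.0433]), array([0.5887, 0.0267, 0.0427]), 0.0796)
[[0.405 0.114 0.156]
 [0.407 0.118 0.159]
 [0.424 0.155 0.194]
 [0.462 0.205 0.222]]
```

View pics/d.png

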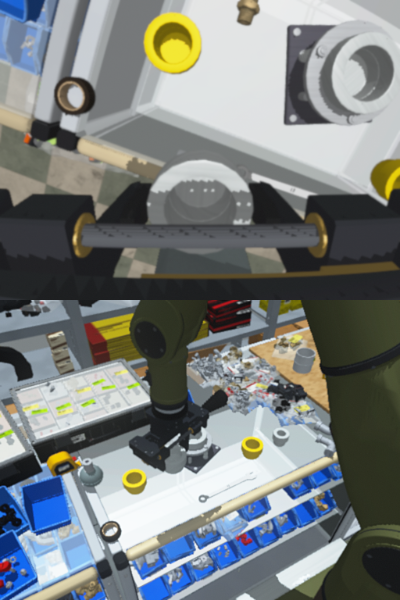

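The cup is held and level. I'll move over the large cup, then measure both rims with the wrist camera.

```bash
python3 -m jog '[[0.0148,0.03,0,0],[0.0148,0.03,0,0],[0.0148,0.03,0,0],[0.0148,0.03,0,0],[0.0148,0.03,0,0],[0.0148,0.03,0,0],[0,0,0,0],[0,0,0,0]]' && cat >> h.py <<'E'
def held():
    s=env.state();c=calibration("wrist");im,d=capture("wrist");W=cloud("wrist",d,c);P=W.reshape(-1,3)
    p=np.array(s["tcp_pos"])
    m=(np.hypot(P[:,0]-p[0],P[:,1]-p[1])<.045)&(P[:,2]>p[2]-.05)&(P[:,2]<p[2]+.02)
    h=np.histogram(P[m][:,2]-p[2],bins=np.arange(-.05,.021,.005));print("z hist",h[0])
    return im,W,p
def wall(W,p,zlo,zhi,rad):
    "fit vertical outer wall (known radius) of held thing"
    P=W.reshape(-1,3);m=(np.hypot(P[:,0]-p[0],P[:,1]-p[1])<rad+.008)&(np.hypot(P[:,0]-p[0],P[:,1]-p[1])>rad-.006)&(P[:,2]>p[2]+zlo)&(P[:,2]<p[2]+zhi)
    Q=P[m];X=R.from_quat(env.state()["tool_rot"]).as_matrix()
    s=least_squares(lambda a:np.hypot(Q[:,0]-a[0],Q[:,1]-a[1])-rad,p[:2],loss="soft_l1",f_scale=.001)
    print("wall n",len(Q),"centre",np.round(s.x,4),"rel tcp",np.round(s.x-p[:2],4),"rms",np.sqrt(np.mean(s.fun**2)))
E
python3 - <<'E'
from h import *
go(.588,.027)
im,W,p=held()
np.save("pics/W.npy",W)
for r in((-.016,.002),):wall(W,p,*r,.033)
P=W.reshape(-1,3);
Q=P[(np.hypot(P[:,0]-p[0],P[:,1]-p[1])<.04)&(abs(P[:,2]-p[2]-.005)<.004)]
print(len(Q),np.round(np.nanpercentile(Q-p,[1,50,99],axis=0),4))
print("large",rim(W,(.588,.027),.076,.088,.043,.055))
cv2.imwrite("pics/e.png",im[:,:,::-1])
E
```

```text
t: 5.22
tcp_pos: [0.5883, 0.0238, 0.1941]
tool_rot: [0.984, 0.18, -0.002, 0.0]
ft_force: [-0.3, 0.7, -1.2]
width: 0.0664
grip_force: 30.0
tcp [0.5883 0.0238 0.1941] yaw 0.362 tool delta [ 0.0008 -0.0031 -0.    ] len 0.003 tilt [-0.0028 -0.0013 -1.    ] q [-0.06  0.72 -0.1   1.74  0.11  0.69 -1.43] t 5.22
z hist [   0  145 2073  387  433  537  685  786  737  789 5741  505  415  351]
wall n 2200 centre [0.5877 0.0232] rel tcp [-0.0006 -0.0006] rms 0.0026046798018934036
5689 [[-0.0304 -0.0331  0.0011]
 [ 0.0141  0.0066  0.0027]
 [ 0.0316  0.0366  0.0082]]
large (2544, array([0.5903, 0.0268, 0.043 ]), array([0.5896, 0.0264, 0.0426]), 0.0794)
```

View pics/e.png

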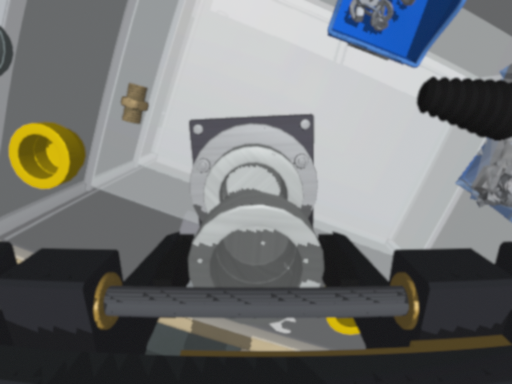

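```bash
python3 - <<'E'
from h import *
W=np.load("pics/W.npy");s=env.state();p=np.array([.5883,.0238,.1941]);M=R.from_quat(s["tool_rot"])
P=W.reshape(-1,3)-p;m=(np.hypot(P[:,0],P[:,1])<.045)&(P[:,2]>.0005)&(P[:,2]<.0055)
T=M.inv().apply(P[m]);print(np.histogram(np.hypot(T[:,0],T[:,1])*1e3,bins=range(16,46,2)), np.round([T.min(0),T.max(0)],4))
# outer edge: max radius per angle, far side (tool +x), away from fingers
a=np.arctan2(T[:,1],T[:,0]);r=np.hypot(T[:,0],T[:,1])
for f,R0,nm in((np.max,.033,"out"),(np.min,.022,"in")):
    E=[]
    for b in np.arange(-1.0,1.0,.08):
        k=np.where((a>=b)&(a<b+.08)&(r>.019)&(r<.037))[0]
        if len(k):j=k[(np.argmax if nm=="out" else np.argmin)(r[k])];E.append(T[j,:2])
    E=np.array(E);q=least_squares(lambda c:np.hypot(*(E-c).T)-R0,[0,0],loss="soft_l1",f_scale=.0005)
    print(nm,len(E),np.round(q.x,4),np.round(q.fun*1e3,1))
E
```

```text
(array([   0,    0,  108,  740,  824,  899, 1055, 1160,  529,  158,   46,
         38,   59,   51]), array([16, 18, 20, 22, 24, 26, 28, 30, 32, 34, 36, 38, 40, 42, 44])) [[-0.0331 -0.0436 -0.0056]
 [ 0.0327  0.0435 -0.0005]]
out 25 [-0.0005  0.0004] [-0.5 -0.1  0.1  0.  -0.1  0.2  0.1 -0.1 -0.1  0.1  0.1 -0.1  0.1  0.3
 -0.1 -0.1  0.1  0.1 -0.1 -0.1 -0.1  0.1 -0.1 -0.2  0. ]
in 25 [-0.      0.0006] [-0.1 -0.2  0.1  0.2 -0.2 -0.2 -0.   0.3  0.1  0.1  0.1 -0.   0.2  0.1
 -0.3  0.1 -0.1  0.  -0.1 -0.2 -0.   0.  -0.1  0.   0.2]
```

```bash
python3 -m jog '[[0.001,-0.003,0.02,0],[0,0,0.02,0],[0,0,0.015,0],[0,0,0.008,0],[0,0,0,0],[0,0,0,0],[0,0,0,0]]' && python3 - <<'E'
from h import *
for i in range(3):
    go(.5887,.0268,.1015); im,d=capture("wrist")
c=calibration("wrist");im,d=capture("wrist");W=cloud("wrist",d,c)
print("large",rim(W,(.588,.027),.076,.086,.043,.055))
im2,d2=capture("scene")
cv2.imwrite("pics/f.png",np.hstack([im,cv2.resize(im2[120:270,150:350],(512,384),interpolation=2)])[:,:,::-1][:, ::1])
E
python3 -c "
import cv2;i=cv2.imread('pics/f.png');cv2.imwrite('pics/f.png',cv2.resize(i,(800,300)))"
```

```text
t: 5.85
tcp_pos: [0.5885, 0.03, 0.1339]
tool_rot: [0.983, 0.182, 0.001, -0.0]
ft_force: [0.1, -0.5, -0.9]
width: 0.0661
grip_force: 30.0
tcp [0.5885 0.03   0.1339] yaw 0.367 tool delta [-0.001   0.003   0.0324] len 0.033 tilt [ 1.e-03  3.e-04 -1.e+00] q [-0.08  0.81 -0.09  1.78  0.12  0.56 -1.45] t 5.85
tcp [0.5887 0.0297 0.1341] yaw 0.366 tool delta [-0.0011  0.0027  0.0326] len 0.033 tilt [ 1.6e-03  2.0e-04 -1.0e+00] q [-0.08  0.81 -0.09  1.78  0.12  0.56 -1.45] t 5.9
tcp [0.5888 0.0296 0.1342] yaw 0.366 tool delta [-0.0011  0.0025  0.0327] len 0.033 tilt [ 1.8e-03  2.0e-04 -1.0e+00] q [-0.08  0.81 -0.09  1.78  0.12  0.56 -1.45] t 5.95
large (3469, array([0.5897, 0.0262, 0.0429]), array([0.5896, 0.0263, 0.0426]), 0.0795)
```

View pics/f.png

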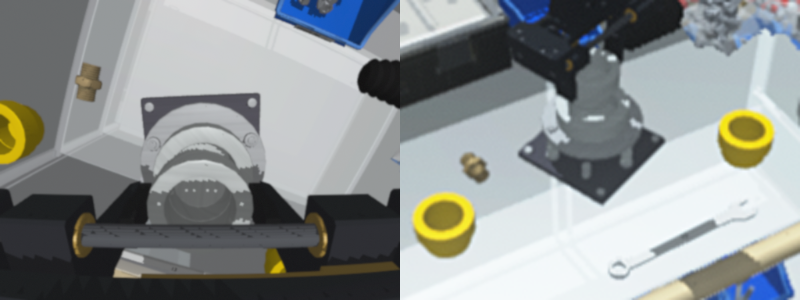

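The wrist view shows the held cup just above the large one and slightly off in y. I'll correct by 3 mm, settle, then descend slowly.

```bash
python3 -m jog '[[-0.0009,0.0029,0,0],[0,0,0,0],[0,0,0,0],[0,0,0,0],[0,0,0,0]]' && python3 -c "
from h import *
go(.589,.0266,.1015)" && python3 -m jog '[[0,0,0.005,0],[0,0,0.003,0],[0,0,0.003,0],[0,0,0.003,0],[0,0,0,0],[0,0,0,0]]' && python3 -c "
from h import *
go(.589,.0266,.1015)"
```

```text
t: 6.52
tcp_pos: [0.5884, 0.0263, 0.1332]
tool_rot: [0.983, 0.182, 0.0, -0.0]
ft_force: [0.4, -0.5, -0.5]
width: 0.0661
grip_force: 30.0
tcp [0.5884 0.0263 0.1332] yaw 0.366 tool delta [ 0.0006 -0.      0.0317] len 0.032 tilt [ 0.e+00  1.e-04 -1.e+00] q [-0.07  0.81 -0.09  1.78  0.12  0.56 -1.44] t 6.52
t: 7.02
tcp_pos: [0.5883, 0.0263, 0.1189]
tool_rot: [0.983, 0.182, -0.0, 0.0]
ft_force: [0.6, -0.8, -0.8]
width: 0.0664
grip_force: 30.0
tcp [0.5883 0.0263 0.1189] yaw 0.366 tool delta [0.0008 0.     0.0174] len 0.017 tilt [-6.e-04 -1.e-04 -1.e+00] q [-0.07  0.83 -0.09  1.79  0.13  0.53 -1.45] t 7.02
```

```bash
python3 -m jog '[[0.0003,0,0.003,0],[0.0003,0,0.003,0],[0,0,0.003,0],[0,0,0.003,0],[0,0,0.003,0],[0,0,0,0],[0,0,0,0]]' && python3 -m jog '[[0,0,0.001,0],[0,0,0.001,0],[0,0,0,0],[0,0,0,0]]'
```

```text
t: 7.6
tcp_pos: [0.5888, 0.0265, 0.104]
tool_rot: [0.983, 0.182, -0.0, 0.0]
ft_force: [1.3, -0.4, -1.6]
width: 0.0662
grip_force: 30.0
t: 7.93
tcp_pos: [0.589, 0.0265, 0.1022]
tool_rot: [0.983, 0.182, 0.0, 0.0]
ft_force: [0.1, -0.9, -1.2]
width: 0.0664
grip_force: 30.0
```

```bash
python3 -m jog '[[0,0,0.001,0],[0,0,0.001,0],[0,0,0,0],[0,0,0,0]]'; python3 -m jog '[[0,0,0.001,0],[0,0,0,0],[0,0,0,0]]'
```

```text
t: 8.27
tcp_pos: [0.5892, 0.0265, 0.1007]
tool_rot: [0.983, 0.182, 0.0, 0.0]
ft_force: [-0.7, -0.4, 4.4]
width: 0.066
grip_force: 30.0
t: 8.52
tcp_pos: [0.5891, 0.0265, 0.0999]
tool_rot: [0.983, 0.182, 0.0, 0.0]
ft_force: [-1.4, -0.5, 5.9]
width: 0.0662
grip_force: 30.0
```

```bash
python3 -m jog '[[0,0,0,0],[0,0,0,0],[0,0,0,0],[0,0,0,0],[0,0,0,0]]' 0.088 20; python3 -m jog '[[0,0,-0.01,0],[0,0,-0.025,0],[0,0,-0.03,0],[0,0,-0.035,0],[0,0,-0.03,0],[0,0,-0.01,0],[0,0,0,0]]';python3 - <<'E'
from h import *
go(.621,.331,.24)
c=calibration("wrist");im,d=capture("wrist");W=cloud("wrist",d,c)
print("med",rim(W,(.588,.027),.1,.11,.033,.045))
print("large",rim(W,(.588,.027),.076,.086,.043,.055))
cv2.imwrite("pics/g.png",im[:,:,::-1])
E
```

```text
t: 8.93
tcp_pos: [0.589, 0.0265, 0.099]
tool_rot: [0.983, 0.182, -0.0, 0.0]
ft_force: [0.2, -0.7, -0.0]
width: 0.0878
grip_force: 0.0
t: 9.52
tcp_pos: [0.5908, 0.0267, 0.2427]
tool_rot: [0.983, 0.182, 0.003, 0.0]
ft_force: [0.2, -0.6, 0.1]
width: 0.0878
grip_force: 0.0
tcp [0.5908 0.0267 0.2427] yaw 0.366 tool delta [ 0.137  -0.2734  0.0031] len 0.306 tilt [ 6.8e-03  7.0e-04 -1.0e+00] q [-0.06  0.65 -0.11  1.69  0.1   0.79 -1.42] t 9.52
med (2088, array([0.5892, 0.026 , 0.033 ]), array([0.5893, 0.0261, 0.0326]), 0.1034)
large (1774, array([0.5895, 0.0261, 0.0431]), array([0.5896, 0.0262, 0.0426]), 0.0794)
```

View pics/g.png

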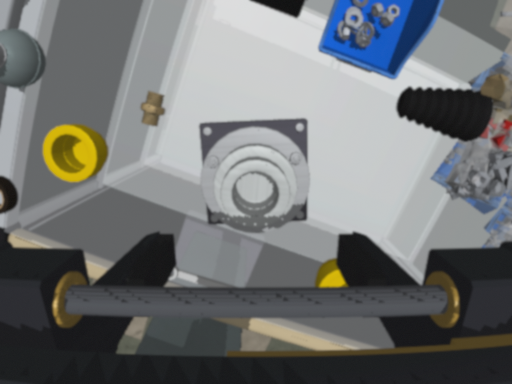

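The medium cup is nested: rim at z 0.103, within 0.5 mm of concentric. Next is the flask.

```bash
python3 -m jog '[[0.0171,-0.0342,0,0],[0.0171,-0.0342,0,0],[0.0171,-0.0342,0,0],[0.0171,-0.0342,0,0],[0.0171,-0.0342,0,0],[0.0171,-0.0342,0,0],[0.0171,-0.0342,0,0],[0.0171,-0.0342,0,0]]' 0.05; python3 -m jog '[[0,0,0,-0.12],[0,0,0,-0.12],[0,0,0,-0.12],[0,0,0,-0.12],[0,0,0,-0.12],[0,0,0,-0.12],[0,0,0,-0.12],[0,0,0,0],[0,0,0,0]]'; python3 - <<'E'
from h import *
go(.621,.331,.078)
c=calibration("wrist");im,d=capture("wrist");W=cloud("wrist",d,c)
print("neck",rim(W,(.621,.331),.083,.095,.013,.03))
print("ball",rim(W,(.621,.331),.024,.034,.032,.04))
P=W.reshape(-1,3);P=P[~np.isnan(P[:,0])]
for x in np.arange(.54,.71,.02):
    print(round(x,2),[int(1000*max(P[(abs(P[:,0]-x)<.01)&(abs(P[:,1]-y)<.01)][:,2],default=-.001)) for y in np.arange(.25,.42,.02)])
cv2.imwrite("pics/i.png",im[:,:,::-1])
E
```

```text
t: 10.23
tcp_pos: [0.6175, 0.3322, 0.2364]
tool_rot: [0.983, 0.182, -0.002, 0.001]
ft_force: [0.3, -0.3, -0.3]
width: 0.0499
grip_force: 0.0
t: 10.98
tcp_pos: [0.618, 0.3304, 0.237]
tool_rot: [0.825, 0.566, -0.002, -0.0]
ft_force: [-0.2, -0.1, 0.6]
width: 0.0501
grip_force: 0.0
tcp [0.618  0.3304 0.237 ] yaw 1.203 tool delta [0.0021 0.003  0.159 ] len 0.159 tilt [-0.0034 -0.0016 -1.    ] q [-0.42  0.83 -0.3   1.32  0.25  1.04 -1.12] t 10.98
neck (546, array([0.6221, 0.3324, 0.0129]), array([0.6221, 0.3323, 0.0125]), 0.0876)
ball (199, array([0.6219, 0.3322, 0.0331]), array([0.6219, 0.3322, 0.0327]), 0.0302)
0.54 [46, 47, 1, 1, 1, 295, 299, 0, 53]
0.56 [47, 47, 1, 2, 1, 1, 302, 299, 62]
0.58 [46, 1, 1, 1, 288, 308, 327, 309, 64]
0.6 [1, 1, 1, 53, 265, 324, 325, 0, 63]
0.62 [2, 1, 30, 87, 89, 324, 302, 0, 63]
0.64 [1, 1, 1, 292, 311, 324, 41, 0, 62]
0.66 [1, 1, 1, 282, 326, 325, 0, 0, 2]
0.68 [1, 2, 287, 291, 326, 309, 56, 59, 60]
0.7 [2, 2, 290, 300, 302, 36, 59, 61, 60]
```

View pics/i.png

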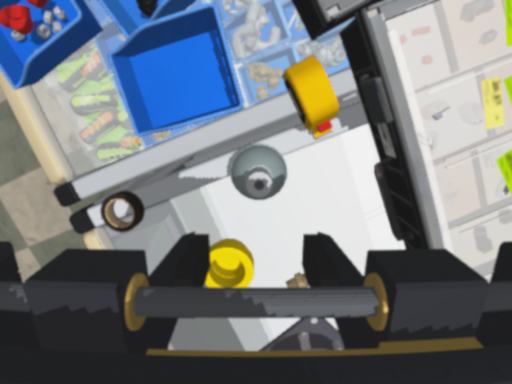

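The flask's neck is at (260,180) and the fingers will straddle it along the free direction. Descending.

```bash
python3 -m jog '[[0.0026,0.0029,0.03,0],[0,0,0.035,0],[0,0,0.035,0],[0,0,0.02,0],[0,0,0,0],[0,0,0,0],[0,0,0,0]]'; python3 -c "
from h import *
go(.6218,.3319,.079)"
```

```text
t: 11.62
tcp_pos: [0.6234, 0.3331, 0.1207]
tool_rot: [0.824, 0.567, 0.001, 0.0]
ft_force: [0.0, 1.1, 0.1]
width: 0.0501
grip_force: 0.0
tcp [0.6234 0.3331 0.1207] yaw 1.205 tool delta [-0.0018 -0.0011  0.0417] len 0.042 tilt [ 0.0023  0.0014 -1.    ] q [-0.43  0.96 -0.27  1.39  0.3   0.83 -1.15] t 11.62
```

```bash
python3 -m jog '[[-0.0012,-0.0006,0.02,0],[0,0,0.013,0],[0,0,0.007,0],[0,0,0,0],[0,0,0,0],[0,0,0,0]]'; python3 -m jog '[[0,0,0,0],[0,0,0,0],[0,0,0,0],[0,0,0,0],[0,0,0,0],[0,0,0,0]]' 0.015 50;  python3 -c "
from h import *
go(.6218,.3319,.079)"
```

```text
t: 12.12
tcp_pos: [0.6221, 0.3319, 0.0802]
tool_rot: [0.824, 0.567, 0.001, 0.0]
ft_force: [0.2, 0.6, 0.6]
width: 0.05
grip_force: 0.0
t: 12.62
tcp_pos: [0.6216, 0.3316, 0.0795]
tool_rot: [0.824, 0.567, 0.0, 0.0]
ft_force: [-1.0, -0.1, 1.5]
width: 0.0248
grip_force: 50.0
tcp [0.6216 0.3316 0.0795] yaw 1.206 tool delta [0.0003 0.     0.0005] len 0.001 tilt [ 4.e-04  2.e-04 -1.e+00] q [-0.43  1.01 -0.25  1.41  0.32  0.76 -1.17] t 12.62
```

```bash
python3 -m jog '[[0,0,-0.01,0],[0,0,-0.02,0],[0,0,-0.03,0],[0,0,-0.035,0],[0,0,-0.03,0],[0,0,-0.015,0],[0,0,0,0],[0,0,0,0]]'; python3 -c "
from h import *
go(.589,.0265,.22)"
```

```text
t: 13.28
tcp_pos: [0.6214, 0.3313, 0.2196]
tool_rot: [0.824, 0.567, 0.0, 0.0]
ft_force: [-0.4, 0.2, -3.3]
width: 0.0247
grip_force: 50.0
tcp [0.6214 0.3313 0.2196] yaw 1.206 tool delta [-0.2963  0.0785 -0.0004] len 0.307 tilt [ 5.e-04  1.e-04 -1.e+00] q [-0.42  0.85 -0.29  1.33  0.26  1.   -1.12] t 13.28
```

```bash
python3 -m jog '[[-0.02,0.005,0,0],[-0.037,0.01,0,0],[-0.037,0.01,0,0],[-0.037,0.01,0,0],[-0.037,0.01,0,0],[-0.037,0.01,0,0],[-0.037,0.01,0,0],[-0.035,0.009,0,0],[-0.019,0.0045,0,0],[0,0,0,0]]';python3 -m jog '[[0,0,0,0],[0,0,0,0],[0,0,0,0]]'; python3 - <<'E'
from h import *
go(.589,.0265,.1745)
im,W,p=held()
print("neck",rim(W,p,p[2]+.004,p[2]+.02,.013,.018))
print("med",rim(W,(.588,.027),.1,.108,.033,.045))
im2,d2=capture("scene");c=calibration("scene");W2=cloud("scene",d2,c)
print("scene med",rim(W2,(.588,.027),.1,.108,.033,.045))
print("scene ball",rim(W2,p,p[2]-.055,p[2]-.045,.032,.045))
cv2.imwrite("pics/j.png",cv2.resize(np.hstack([im,cv2.resize(im2[90:270,150:390],(512,384),interpolation=2)]),(800,300))[:,:,::-1])
E
```

```text
t: 14.12
tcp_pos: [0.5867, 0.0182, 0.2166]
tool_rot: [0.826, 0.563, -0.005, 0.001]
ft_force: [-0.6, -0.4, -2.6]
width: 0.0246
grip_force: 50.0
t: 14.37
tcp_pos: [0.5887, 0.0289, 0.2184]
tool_rot: [0.823, 0.568, -0.0, -0.001]
ft_force: [-0.1, 0.4, -3.2]
width: 0.0247
grip_force: 50.0
tcp [0.5887 0.0289 0.2184] yaw 1.209 tool delta [-0.0022  0.0012  0.0439] len 0.044 tilt [-0.0015  0.0013 -1.    ] q [ 0.07  0.7  -0.34  1.71  0.3   0.78 -0.77] t 14.37
z hist [ 492  457  705  940 1127  784  265  368  443  509  641 2510  433  419]
neck (2487, array([0.5893, 0.0303, 0.0174]), array([0.5883, 0.0285, 0.0168]), 0.2266)
med (752, array([0.5932, 0.0363, 0.0309]), array([0.5889, 0.0265, 0.0324]), 0.1035)
scene med (280, array([0.5876, 0.0283, 0.0347]), array([0.5874, 0.0274, 0.0326]), 0.1041)
scene ball (109, array([0.5851, 0.0327, 0.0323]), array([0.5863, 0.0317, 0.0317]), 0.1699)
```

View pics/j.png

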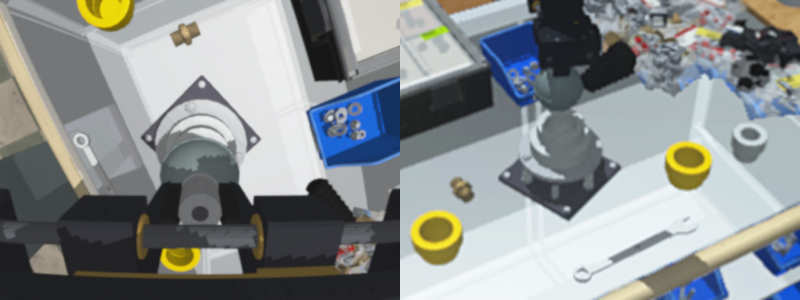

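The flask is held upright above the nested cup. I'll settle, descend most of the way, and check again.

```bash
python3 -m jog '[[0,0,0,0],[0,0,0.01,0],[0,0,0.015,0],[0,0,0.01,0],[0,0,0,0],[0,0,0,0],[0,0,0,0],[0,0,0,0]]'; python3 -c "
from h import *
go(.589,.0265,.1745)"
```

```text
t: 15.13
tcp_pos: [0.5897, 0.027, 0.1848]
tool_rot: [0.824, 0.567, 0.001, 0.0]
ft_force: [0.2, -0.2, -2.7]
width: 0.0251
grip_force: 50.0
tcp [0.5897 0.027  0.1848] yaw 1.206 tool delta [-0.0008 -0.0005  0.0103] len 0.01 tilt [ 1.4e-03  1.0e-04 -1.0e+00] q [ 0.06  0.75 -0.31  1.74  0.33  0.71 -0.8 ] t 15.13
```

```bash
python3 -m jog '[[-0.0007,-0.0004,0.003,0],[0,0,0.003,0],[0,0,0.002,0],[0,0,0,0],[0,0,0,0]]';  python3 -m jog '[[0,0,0.001,0],[0,0,0.001,0],[0,0,0.001,0],[0,0,0,0],[0,0,0,0]]' - 60; python3 -m jog '[[0,0,0.002,0],[0,0,0.002,0],[0,0,0.002,0],[0,0,0,0],[0,0,0,0]]'
```

```text
t: 15.55
tcp_pos: [0.5886, 0.0262, 0.1767]
tool_rot: [0.824, 0.567, -0.0, 0.0]
ft_force: [-0.2, -1.0, 1.2]
width: 0.0249
grip_force: 50.0
t: 15.97
tcp_pos: [0.5887, 0.0262, 0.1734]
tool_rot: [0.824, 0.567, 0.0, 0.0]
ft_force: [-1.8, -1.4, 4.3]
width: 0.0245
grip_force: 60.0
t: 16.38
tcp_pos: [0.5887, 0.0262, 0.1676]
tool_rot: [0.824, 0.567, 0.0, 0.0]
ft_force: [-2.3, -1.0, 7.6]
width: 0.0247
grip_force: 60.0
```

```bash
python3 -m jog '[[0,0,0.002,0],[0,0,0.002,0],[0,0,0.002,0],[0,0,0.002,0],[0,0,0,0],[0,0,0,0]]';  python3 -m jog '[[0,0,0.002,0],[0,0,0.002,0],[0,0,0,0],[0,0,0,0]]'; python3 -m jog '[[0,0,0.001,0],[0,0,0.001,0],[0,0,0,0],[0,0,0,0]]'
```

```text
t: 16.88
tcp_pos: [0.5887, 0.0262, 0.16]
tool_rot: [0.824, 0.567, 0.0, 0.0]
ft_force: [-3.5, -2.0, 11.4]
width: 0.0246
grip_force: 60.0
t: 17.22
tcp_pos: [0.5889, 0.0261, 0.158]
tool_rot: [0.824, 0.567, 0.0, 0.001]
ft_force: [-5.6, -3.0, 23.9]
width: 0.0247
grip_force: 60.0
t: 17.55
tcp_pos: [0.5891, 0.0261, 0.1577]
tool_rot: [0.824, 0.567, 0.001, 0.001]
ft_force: [-10.5, -4.1, 37.8]
width: 0.0249
grip_force: 60.1
```

```bash
python3 -m jog '[[0,0,-0.0005,0],[0,0,0,0],[0,0,0,0],[0,0,0,0],[0,0,0,0],[0,0,0,0]]'; python3 - <<'E'
from h import *
for n in("wrist","top","scene"):
    c=calibration(n);im,d=capture(n);W=cloud(n,d,c);P=W.reshape(-1,3)
    r=np.hypot(P[:,0]-.5888,P[:,1]-.0265)
    h=lambda a,b,lo,hi:(lambda q:(len(q),np.round(np.percentile(q,[10,50,90]),4) if len(q) else 0))(P[(r>a)&(r<b)&(P[:,2]>lo)&(P[:,2]<hi)][:,2])
    print(n,"ring",h(.047,.056,.025,.058),"large rim",h(.036,.041,.05,.085),"med rim",h(.026,.0315,.078,.11))
    if n=="wrist":a=im
cv2.imwrite("pics/k.png",cv2.resize(np.hstack([a,cv2.resize(im[90:270,150:390],(512,384),interpolation=2)]),(800,300))[:,:,::-1])
E
```

```text
t: 18.05
tcp_pos: [0.589, 0.0261, 0.1578]
tool_rot: [0.824, 0.567, 0.001, 0.001]
ft_force: [-8.8, -3.9, 33.5]
width: 0.0248
grip_force: 60.1
wrist ring (2336, array([0.0367, 0.0376, 0.0385])) large rim (1030, array([0.0607, 0.0615, 0.0624])) med rim (288, array([0.0845, 0.0854, 0.1085]))
top ring (79, array([0.0358, 0.038 , 0.0409])) large rim (47, array([0.0589, 0.062 , 0.0635])) med rim (16, array([0.0833, 0.0866, 0.1083]))
scene ring (253, array([0.0367, 0.0388, 0.042 ])) large rim (108, array([0.0608, 0.0626, 0.0642])) med rim (145, array([0.0854, 0.0913, 0.1048]))
```

View pics/k.png

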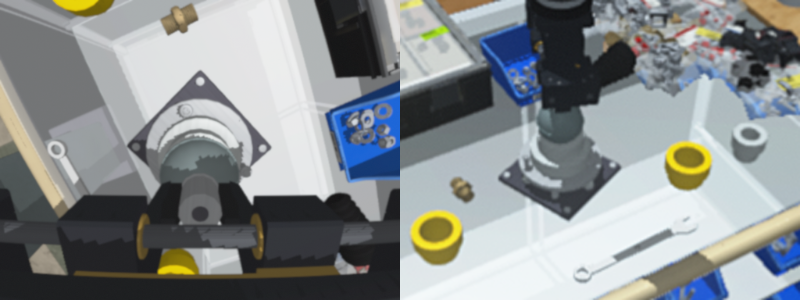

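The ring is level at z 0.038, which is on its stops. The cups are nested, and the flask is upright on the rim, still gripped and pressed at about 33 N.

```bash
python3 -c "
from h import *
print(workorder.job_done())"
```

```text
the job is handed in; nothing more can be done
None
```

I handed the job in at about 18 s: the medium cup is nested in the large one, and the hand still holds the flask upright on its rim, pressing the sprung ring onto its stops (measured ring z 0.038 m, about 33 N); no verdict was returned.

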